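Turn a gift tin against the post and seat it in the display bay

TASK

Turn the red square tin a quarter turn clockwise (seen from above) on the plywood tray by pushing it round against the steel corner post, so that its cream label faces the lip of the bay; then slide it between the two rails and press it on the black sprung buffer until the buffer gives by about half its travel, and let go, leaving the tin square in the bay and still bearing on the buffer. The tin is thin and dents, so push gently, under 20 N at any time, and keep it flat on the tray; leave the other goods where they stand.

Things in the scene. Friction and masses are not known exactly. Their poses are not given: they have to be found in the camera images.
- tray: plywood display tray fixed to the counter, 390 x 245 mm, plate 12 mm thick. Origin: on the counter under the corner post's axis; +x points into the bay towards the lip, +y to the left of that, z up. Plate spans x -175 to 215, y -100 to 145 mm. The tin starts before the bay's mouth (negative x), label facing roughly tray +y. The rails: see bay_mid
- bay_mid (a point): point on the plate midway between the bay's two wooden rails (tray x 146, y 54.5, z 12 mm). Rails run along tray x, 22 mm high; inner faces 95 mm apart. Post-side rail: inner face at tray y = 7, from x = 15 to 192 mm; the other: inner face y = 102, from x = 100 to 192 mm, with a slanted lead-in from x = 83 mm
- tin: red square gift tin, 90 x 90 mm, 50 mm tall, gold band, 0.25 to 0.5 kg, too wide to grasp, dents above 20 N. Origin: centre of its underside. Its +x points out of the face with the cream label; a cream stripe on the lid lies along that edge. It slides under a push of 1 to 6 N; held by the post at one side of its face and pushed on the opposite face at the other side, it turns about the post
- tin_center (a point): centre of the red tin, half-way up (25 mm above its underside)
- tin_label (a point): centre of the tin's label face, 45 mm from the tin's centre along the tin's +x, half-way up
- post: round steel corner post fixed to the tray on a rubber foot, 16 mm across, 55 mm tall above the plate; origin at its foot on its axis (tray x = 0, y = 0). It gives sideways 1 mm for each 3 N. A tin pushed straight at it wedges between finger and post and the force climbs fast: sweep the push round the post
- lip: wooden lip across the bay's end, 28 mm high. Origin: centre of its inner face, at plate level (tray x 192, y 54.5 mm). Carries a black rubber buffer 50 mm wide, 4 to 24 mm above the plate, on an adjusting screw; its setting is not measured: the free buffer's face stands 22 to 42 mm before the lip (towards tray -x). It gives along tray +x up to 12 mm, 1 N per mm, then stops hard
- goldtin_a: small round gold tin, 44 mm across, 30 mm tall, standing on the tray outside the post-side rail; origin at the centre of its underside
- goldtin_b: small round green tin, 44 mm across, 30 mm tall, standing on the tray beside the red tin's place; origin at the centre of its underside
- soda_orange: orange glass soda bottle, 60 mm across, 200 mm tall, on the counter; origin under its centre
- soda_green: green glass soda bottle, same size; origin under its centre
- soda_blue: blue glass soda bottle, same size; origin under its centre
- bluetin: blue square tin 90 x 90 x 50 mm, on the counter; origin under its centre
- cup: orange plastic cup, 76 mm across the rim, 80 mm tall, on the counter; origin under its centre
There are look-alikes about, which are no part of the job. Of the things like the tin, leave any that is green; of the rest the smaller one is meant.

How it is judged:
On the way, in this order (a step that is already met when the one before it is completed fails the run):
1. the tin is part-way round (its label direction 30 to 63 degrees from the tray's x axis) while pressed against the corner post (angle between the x axis of tin and the x axis of tray, either way round between 0.52 and 1.1 rad and contact force between tin and post above 0.3 N), for 0.02 s.
2. the tin, square in the bay with its label to the lip, presses the buffer with more than 3 N (3 mm) (contact force between tin and lip above 3 N and angle between the x axis of tin and the x axis of tray, either way round below 0.07 rad and x of tin_label in the frame of tray above 0.143 m), for 0.2 s.
At the end, for the whole second after the job is handed in: The red tin lies flat on the tray between the rails, square to the tray within 4 degrees, label face towards the lip (143 to 190 mm along the tray's x), at rest, and still bears on the sprung buffer (more than 0.15 N) with nobody holding it (angle between the x axis of tin and the x axis of tray, either way round below 0.07 rad and x of tin_label in the frame of tray between 0.143 and 0.19 m and y of tin_center in the frame of tray between 0.048 and 0.061 m and z of tin_center in the frame of tray between 0.033 and 0.041 m and contact force between tin and lip above 0.15 N and linear speed of tin below 0.01 m/s); the robot touches nothing.
It fails at once if a push on the tin of more than 20 N (by the robot, against the post, or against the buffer) (contact force between tin and the fingers above 20 N or contact force between tin and the arm above 20 N or contact force between tin and post above 20 N or contact force between tin and lip above 20 N).
It fails at once if the tin tipped by more than 9 degrees (angle between tin's own z axis and vertical above 0.16 rad).
It fails at once if other goods moved by more than 15 mm (distance of any of goldtin_a, goldtin_b, soda_orange, soda_green, soda_blue, bluetin, cup from where it was at the start of the episode above 0.015 m).
It also fails if it takes over 72 s, if anything falls off the work surface, if the arm or the gripper's body presses on something with over 40 N, if the wrist force passes 120 N, or if a joint passes its speed limit or range.

ROBOT

A 6-joint arm with a two-finger parallel gripper is mounted at the origin on the work surface. World frame = base frame: x ahead of the robot, y to its left, z up, the work surface at z = 0. Lengths are in m, angles in rad, forces in N, time in s.
With the tool pointing down it reaches from about 0.375 to 0.9 m from the base axis. Payload 3.1 kg.
Tool frame: the origin (TCP) lies between the finger pads; the fingertips stand 17 mm ahead of it and the grasp point (between the pads) lies 2 mm behind it; z points along the fingers, y is the line along which they close (so a half turn about z gives the same grasp; the last joint's range is limited). The gripper opens to 85 mm and grips with 20 to 120 N. Pads are 22 mm wide; open, the fingers measure 114 mm over their backs; the gripper's body (76 mm by 85 mm) begins 54 mm behind the grasp point. The pads swing forward as they close: fully open they stand 13 mm farther back than shut.
Start: joints at [-0.178, 0.527, 1.433, -0, 1.181, -0.178], TCP at [0.625, 0, 0.248] pointing down, gripper open.
Joint ranges: [-3.08, 3.08], [-0.75, 2.2], [0.22, 2.44], [-1.43, 4.57], [0, 2.65], [-2.85, 2.85]. Speed limits (rad/s): [2.79, 2.79, 3.14, 3.14, 3.14, 3.14].

INTERFACE

Orientations are given as a unit quaternion [x, y, z, w].
In Python, from station import sense, vision, order gives the robot as it stands.
- The arm moves only by the shell command python3 -m crank 'ROWS' [OPENING] [FORCE]. ROWS is JSON, a list of rows, each an object with "dp": the shift along the world's x, y, z in units of 30 mm (1.0 is 30 mm), a list of three; "angular": the turn, a rotation vector about the world's x, y, z in degrees, a list of three. In form: [{"dp": [dx, dy, dz], "angular": [ax, ay, az]}, ...]. A call has 1 to 20 rows; each row shifts and turns the commanded pose from where the row before left it; what a row does not reach is not made up. A row lasts 1/10 s, in which the tool goes at most 50 mm and 8.59 degrees, less where a joint would pass 70% of its speed; a pose out of reach is approached as far as the arm can. A call is refused whole if a number of a shift passes 1 or a number of a turn 8.59, either way. A call with a gripper value outside its range is refused whole. OPENING is the closure, from 0 (fully open) to 1 (shut), set as the call begins (- or left out, the last holds). The fingers move at their own pace and stop on an object; FORCE is the grip in N (left out, the last holds). Time passes only in rows, so rows that do not move let the fingers close. It gives the time, the measured TCP pose, the force, the opening and the grip force at its end, in the units of the state.
- sense(): the state, without advancing time (a new reading comes with each control period).
- vision.snapshot(name): name is "scene" or "side" or "wrist"; returns a dict with "image" (480x640x3 uint8, blue, green, red), "range_z" (480x640 float32, m along the optical axis (not along the pixel's ray), 0 where there is no reading), "mtx" (3x3 intrinsics, pixels), "dist" ([k1, k2, p1, p2, k3] as OpenCV has them; the pictures are not rectified), "pose" (4x4, takes a point from camera to world coordinates); the wrist camera has in their place "mount" (4x4, takes a point from camera to tool coordinates, whose origin is the TCP and whose axes are the flange's). Camera axes: x right, y down, z forward; pixel columns grow to the right and rows downward; lengths in m; the calibration is good to about 2 mm. A picture is of the moment at which its call begins: read the wrist's pose just before it.
- order.sign_off(): hands the job in; it is judged then, once.
The state is a dict: "t": time; "q": joint angles; "qd": joint speeds; "tau": joint torques, N m; "tcp_pos": TCP position; "tool_rot": TCP orientation; "force": force on the tool from outside, world axes, zero at the start; "ft_torque": the same for the moment, N m; "finger_gap": opening from 0.0 (shut) to 1.0 (fully open); "gripper_force": force on a finger pad.
Only numpy, scipy, OpenCV 4.12 (cv2) and the standard library are available. Lean on these libraries where they do the work, as an engineer would, in place of code of your own. Each camera call takes 0.05 s, during which the arm holds its last target. There are 200 camera calls.

## Working session

There is one attempt and no reset: what is moved stays moved. The work goes in short steps, Python scripts to look and compute and a shell command to move; the robot and the scene stay as the last step left them, time stands still between calls to the robot, and variables do not carry over. Pictures are saved under pics/ and viewed, at most 10 in all, crops included, and the job is handed in when it is done.

```bash
ls; mkdir -p pics
python3 - <<'E'
from station import sense, vision
import cv2, numpy as np, pickle
s=sense(); print({k:np.round(v,3).tolist() for k,v in s.items()})
for n in ("scene","side"):
    d=vision.snapshot(n); pickle.dump(d,open(n+".pkl","wb")); cv2.imwrite(f"pics/{n}0.png",d["image"]); print(n,d["mtx"].tolist(),d["dist"],np.round(d["pose"],3).tolist())
E
```

```text
pics
{'t': 0.0, 'q': [-0.178, 0.529, 1.434, -0.0, 1.181, -0.178], 'qd': [0.001, 0.001, -0.002, 0.0, 0.0, 0.001], 'tau': [0.0, -44.234, -17.802, -0.0, 0.008, 0.0], 'tcp_pos': [0.624, 0.0, 0.247], 'tool_rot': [0.707, 0.707, -0.001, -0.001], 'force': [0.7, -0.548, 0.23], 'ft_torque': [0.009, 0.03, 0.018], 'gripper_force': 0.0, 'finger_gap': 0.999}
scene [[597.5922101648413, 0.0, 319.71345269527046], [0.0, 597.5922101648413, 239.21412359409413], [0.0, 0.0, 1.0]] [0.00159621 0.         0.         0.         0.        ] [[-0.139, 0.636, -0.759, 1.621], [0.99, 0.097, -0.1, 0.137], [0.01, -0.765, -0.644, 0.931], [0.0, 0.0, 0.0, 1.0]]
side [[495.3720755168926, 0.0, 309.5147471203148], [0.0, 495.3720755168926, 239.7415907612144], [0.0, 0.0, 1.0]] [-0.08339358  0.          0.          0.          0.        ] [[-0.939, -0.263, 0.222, 0.265], [-0.344, 0.693, -0.634, 0.887], [0.012, -0.672, -0.741, 1.082], [0.0, 0.0, 0.0, 1.0]]
```

View pics/scene0.png

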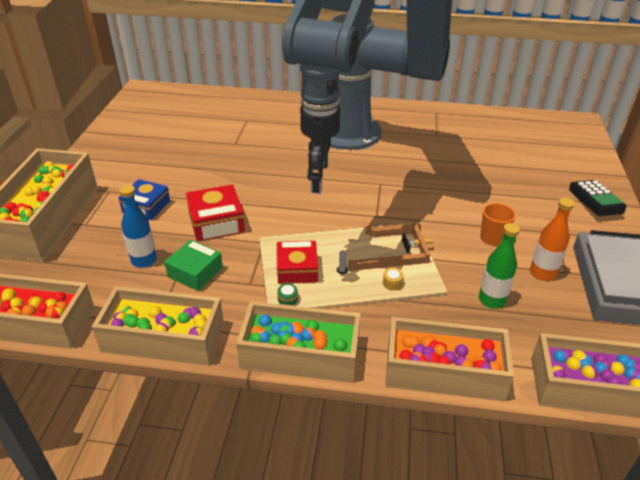

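View pics/side0.png

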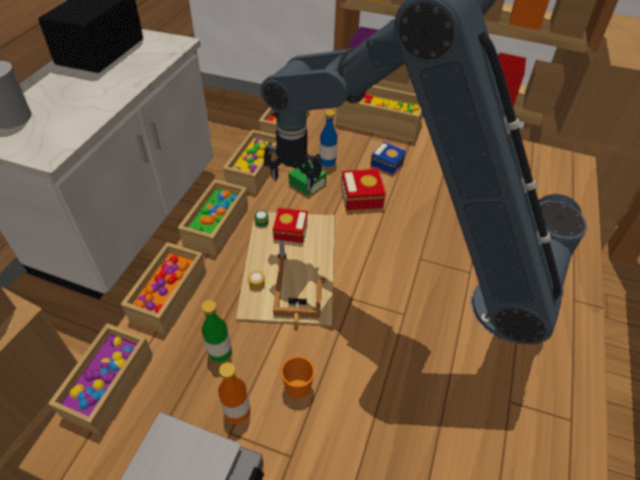

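The scene picture shows the tray at about (350,265) with the small red tin at (297,262). The post is at (344,260) and the bay opens to the right, with the lip and buffer at (410,243). Things that could be mistaken for the tin:
- large red tin at (215,212)
- green tin at (194,264)
- blue tin at (148,198)

The small red one on the tray is meant. The side view agrees, showing it at (291,225).

```bash
cat > h.py <<'E'
import cv2, numpy as np
def world(d,pose=None):
    h,w=d["range_z"].shape; u,v=np.meshgrid(np.arange(w),np.arange(h))
    p=cv2.undistortPoints(np.stack([u,v],-1).reshape(-1,1,2).astype(float),d["mtx"],d["dist"]).reshape(h,w,2)
    z=d["range_z"]; c=np.dstack([p[...,0]*z,p[...,1]*z,z]); P=d["pose"] if pose is None else pose
    W=c@P[:3,:3].T+P[:3,3]; W[z==0]=np.nan; return W
E
python3 - <<'E'
import pickle,cv2,numpy as np
from h import world
for n,(u0,u1,v0,v1) in (("scene",(250,450,215,315)),("side",(230,345,200,335))):
    d=pickle.load(open(n+".pkl","rb")); W=world(d); hsv=cv2.cvtColor(d["image"],cv2.COLOR_BGR2HSV)
    roi=np.zeros(W.shape[:2],bool); roi[v0:v1,u0:u1]=1
    H,S,V=[hsv[...,i].astype(int) for i in range(3)]; z=W[...,2]
    print(n,"plate z",np.nanmedian(z[roi]))
    if n=="scene": print([hsv[y,x].tolist() for x,y in((280,240),(430,290),(255,300),(330,220))])
    def rect(m,name):
        p=W[m&roi][:,:2].astype(np.float32); r=cv2.minAreaRect(p); print(name,m[roi].sum(),np.round(r[0],4),np.round(r[1],4),round(r[2],1),"z",np.round(np.median(z[m&roi]),4),"mean",np.round(p.mean(0),4)); return r
    ply=(z>0.004)&(z<0.022)
    m=(ply&roi).astype(np.uint8); m=cv2.morphologyEx(m,cv2.MORPH_OPEN,np.ones((3,3)))>0
    r=rect(m,"plate"); print(np.round(cv2.boxPoints(r),3).tolist())
    red=((H<8)|(H>172))&(S>180)
    k,l,st,c=cv2.connectedComponentsWithStats((red&roi).astype(np.uint8)); i=1+st[1:,4].argmax(); print("red bbox",st[i])
    x,y,w,h=st[i][:4]; b=np.zeros_like(roi); b[y-8:y+h+3,x-3:x+w+3]=1
    t=b&(z>0.057)&(z<0.067); r=rect(t,"tintop"); print(np.round(cv2.boxPoints(r),3).tolist())
    cream=t&(S<110)&(V>170)
    if cream.sum()>3: rect(cream,"cream")
    hi=roi&~b&(z>0.055)&(z<0.08); 
    if hi.sum()>2: rect(hi,"high(post)")
    if n=="scene":
        rail=roi&(z>0.028)&(z<0.045)&~b
        cv2.imwrite("pics/crop1.png",cv2.resize(d["image"][210:320,245:455],None,fx=3.8,fy=3.8,interpolation=cv2.INTER_CUBIC))
    else: cv2.imwrite("pics/crop2.png",cv2.resize(d["image"][195:340,225:350],None,fx=4,fy=4,interpolation=cv2.INTER_CUBIC))
E
```

```text
scene plate z 0.011150549816100086
[[17, 117, 228], [20, 109, 233], [15, 148, 214], [14, 152, 212]]
plate 8520 [0.6103 0.07  ] [0.2563 0.39  ] 17.0 z 0.0117 mean [0.6272 0.0811]
[[0.4309999942779541, 0.21899999678134918], [0.5450000166893005, -0.15399999916553497], [0.7900000214576721, -0.07900000363588333], [0.6759999990463257, 0.2939999997615814]]
red bbox [277 241  41  30 785]
tintop 1152 [ 0.6534 -0.0419] [0.0958 0.0898] 11.2 z 0.0616 mean [ 0.6562 -0.0417]
[[0.5979999899864197, -0.007000000216066837], [0.6150000095367432, -0.0949999988079071], [0.7089999914169312, -0.07699999958276749], [0.6919999718666077, 0.010999999940395355]]
cream 153 [ 0.6203 -0.0485] [0.0224 0.063 ] 9.3 z 0.0622 mean [ 0.6199 -0.0474]
high(post) 836 [ 0.7527 -0.0155] [0.201  0.2106] 14.1 z 0.0723 mean [ 0.8162 -0.0176]
side plate z 0.011068886519628673
plate 7302 [0.6434 0.0709] [0.3087 0.4134] 17.1 z 0.0122 mean [0.5999 0.0957]
[[0.4350000023841858, 0.22300000488758087], [0.5569999814033508, -0.1720000058412552], [0.8519999980926514, -0.08100000023841858], [0.7300000190734863, 0.3140000104904175]]
red bbox [273 208  34  26 432]
tintop 701 [ 0.6525 -0.0433] [0.0909 0.0957] 12.2 z 0.0622 mean [ 0.6513 -0.0402]
[[0.5979999899864197, -0.006000000052154064], [0.6179999709129333, -0.10000000149011612], [0.7070000171661377, -0.07999999821186066], [0.6869999766349792, 0.013000000268220901]]
cream 101 [ 0.6225 -0.0518] [0.0188 0.0697] 11.8 z 0.0628 mean [ 0.6216 -0.0494]
high(post) 128 [0.7467 0.0137] [0.0602 0.2483] 57.2 z 0.0663 mean [ 0.7727 -0.0053]
```

View pics/crop1.png

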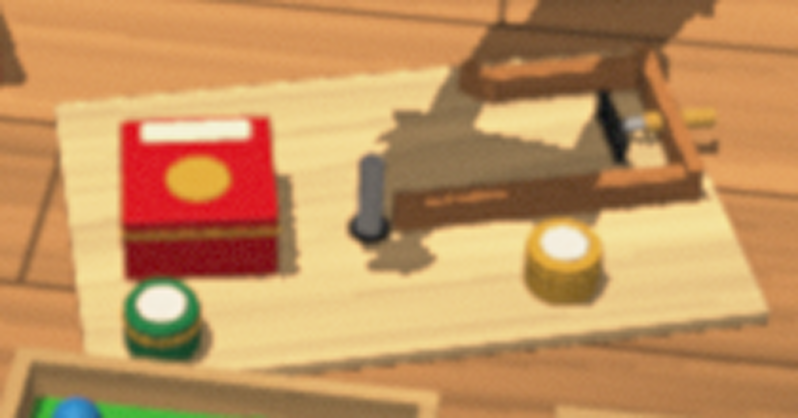

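The crop confirms the small red tin. Its cream stripe is at crop (195,131), towards tray +y, and the post is at (371,160–230). The green tin is close at (162,320), and the bay is to the right with its buffer at (610,125). Next I'll refine the tray frame.

Run:
```python
import pickle,cv2,numpy as np
from h import world
T={}
for n,(u0,u1,v0,v1) in (("scene",(250,450,215,315)),("side",(230,345,200,335))):
    d=pickle.load(open(n+".pkl","rb")); W=world(d); hsv=cv2.cvtColor(d["image"],cv2.COLOR_BGR2HSV)
    H,S,V=[hsv[...,i].astype(int) for i in range(3)]; z=W[...,2]
    roi=np.zeros(z.shape,bool); roi[v0:v1,u0:u1]=1
    ply=((z>0.009)&(z<0.016)&roi&(H>=17)&(S<135)).astype(np.uint8)
    ply=cv2.morphologyEx(ply,cv2.MORPH_OPEN,np.ones((3,3)))>0
    p=W[ply][:,:2].astype(np.float32); r=cv2.minAreaRect(p); print(n,"plate",r)
    ex=np.array([-np.sin(np.deg2rad(17)),np.cos(np.deg2rad(17))]); ey=np.array([-ex[1],ex[0]])
    o=np.array([0.633,0.0555])
    q=lambda m:np.c_[(W[m][:,:2]-o)@ex,(W[m][:,:2]-o)@ey,W[m][:,2]]*1000
    a=q(ply); print(" plate x",np.percentile(a[:,0],[.2,99.8]).round(1),"y",np.percentile(a[:,1],[.2,99.8]).round(1))
    # post: high points near origin
    X=(W[...,:2]-o)@ex*1000;Y=(W[...,:2]-o)@ey*1000;Z=z*1000
    m=(abs(X)<25)&(abs(Y)<25)&(Z>35)&(Z<75)&roi
    b=q(m); print(" post",m.sum(),b.mean(0).round(1),b.min(0).round(1),b.max(0).round(1)); c=b[b[:,2]>60]; print(" top",c.mean(0).round(1) if len(c) else 0)
    for nm,mm in (("railA",(Z>30)&(Z<38)&(X>60)&(X<180)&(Y>-15)&(Y<15)),("railB",(Z>30)&(Z<38)&(X>110)&(X<180)&(Y>95)&(Y<120)),("lip",(Z>36)&(Z<45)&(X>180)&(X<215)&(Y>20)&(Y<90)),("buf",(Z>20)&(Z<40)&(V<60)&(X>130)&(X<190)&(Y>20)&(Y<90)),("ga",(Z>38)&(Z<46)&(X>20)&(Y<-12)&(Y>-100)),("gb",(Z>38)&(Z<46)&(X<-30)&(Y<-20)&(Y>-100)&(H>30))):
        b=q(mm&roi); print(" ",nm,len(b), (np.percentile(b,[3,50,97],axis=0).round(1).tolist() if len(b) else ""))
    t=q((Z>58)&(Z<66)&(X<-30)&(X>-160)&(Y>-50)&(Y<75)&roi); r=cv2.minAreaRect(t[:,:2].astype(np.float32)); print(" tin",r)
```

```text
scene plate ((0.6112670302391052, 0.07047304511070251), (0.2487490028142929, 0.3895742893218994), 16.819549560546875)
 plate x [-172.7  212.8] y [-106.5  138.2]
 post 98 [-0.  -9.1 54.7] [ -8.1 -16.9  35.5] [23.2  1.6 69. ]
 top [ 0.1 -7.2 65.9]
  railA 257 [[63.7, -14.2, 30.4], [121.1, -6.5, 33.2], [176.6, 2.5, 37.0]]
  railB 115 [[111.9, 95.5, 30.5], [144.3, 100.9, 33.4], [177.6, 110.1, 37.3]]
  lip 92 [[191.3, 23.2, 36.7], [196.4, 54.5, 39.7], [202.7, 87.1, 42.7]]
  buf 65 [[157.5, 23.5, 24.5], [160.1, 42.4, 33.5], [165.1, 68.4, 38.6]]
  ga 226 [[81.8, -85.7, 38.5], [101.5, -66.7, 41.8], [121.0, -45.8, 45.2]]
  gb 205 [[-148.5, -99.0, 38.5], [-124.6, -73.3, 41.6], [-68.7, -30.4, 44.7]]
 tin ((-99.17170715332031, 9.000110626220703), (95.7709732055664, 89.52119445800781), 84.09971618652344)
side plate ((0.6112998723983765, 0.06855855882167816), (0.2438703030347824, 0.3943859934806824), 16.882715225219727)
 plate x [-173.6  214.5] y [-104.5  138.2]
 post 69 [ 4.2 -4.6 53.8] [-10.8 -11.9  35. ] [24.1  2.8 71.7]
 top [-0.  -4.7 65.5]
  railA 176 [[64.5, -10.5, 30.7], [122.6, -4.1, 33.9], [176.3, 1.9, 37.0]]
  railB 99 [[114.1, 97.8, 30.5], [148.3, 103.9, 34.1], [177.8, 109.8, 37.2]]
  lip 106 [[190.8, 21.9, 36.3], [196.8, 58.3, 39.4], [202.7, 87.6, 43.2]]
  buf 70 [[160.2, 29.0, 20.6], [163.9, 46.9, 30.7], [166.4, 70.2, 37.8]]
  ga 159 [[82.3, -83.1, 38.4], [101.9, -64.1, 42.0], [120.5, -45.2, 45.2]]
  gb 72 [[-149.0, -97.3, 39.0], [-126.9, -76.6, 42.0], [-110.4, -60.7, 45.2]]
 tin ((-99.56565856933594, 10.253658294677734), (90.30062866210938, 94.71417236328125), 84.77175903320312)
```

```bash
cat > st.py <<'E'
import numpy as np
from station import sense
from scipy.spatial.transform import Rotation as R
s=sense(); a=np.deg2rad(17); ex=np.array([-np.sin(a),np.cos(a)]); ey=np.array([-ex[1],ex[0]]); d=np.array(s["tcp_pos"][:2])-[.6383,.0571]
f=np.array(s["force"]); X=R.from_quat(s["tool_rot"]).apply([1,0,0])
print("t%.1f tray x%.1f y%.1f z%.1f yaw%.1f | F x%.2f y%.2f z%.2f gap%.2f"%(s["t"],d@ex*1e3,d@ey*1e3,s["tcp_pos"][2]*1e3,np.rad2deg(np.arctan2(X[1],X[0]))-107,f[:2]@ex,f[:2]@ey,f[2],s["finger_gap"]))
E
python3 -m crank '[{"dp":[0.333,-0.8,0],"angular":[0,0,3.4]},{"dp":[0.333,-0.8,0],"angular":[0,0,3.4]},{"dp":[0.333,-0.8,0],"angular":[0,0,3.4]},{"dp":[0.333,-0.8,0],"angular":[0,0,3.4]},{"dp":[0.333,-0.8,0],"angular":[0,0,3.4]},{"dp":[0,0,-0.867],"angular":[0,0,0]},{"dp":[0,0,-0.867],"angular":[0,0,0]},{"dp":[0,0,-0.867],"angular":[0,0,0]},{"dp":[0,0,-0.867],"angular":[0,0,0]},{"dp":[0,0,-0.867],"angular":[0,0,0]},{"dp":[0,0,-0.867],"angular":[0,0,0]},{"dp":[0,0,-0.867],"angular":[0,0,0]},{"dp":[0,0,-0.8],"angular":[0,0,0]},{"dp":[0,0,0],"angular":[0,0,0]},{"dp":[0,0,0],"angular":[0,0,0]},{"dp":[0,0,0],"angular":[0,0,0]}]' 1 20
python3 st.py
python3 - <<'E'
from station import vision
import cv2
d=vision.snapshot("side"); cv2.imwrite("pics/s1.png",cv2.resize(d["image"][150:340,200:380],None,fx=3,fy=3,interpolation=cv2.INTER_CUBIC))
E
```

```text
t: 1.7
tcp_pos: [0.676, -0.1203, 0.0436]
tool_rot: [0.595, 0.804, 0.0, 0.001]
force: [0.3, 0.4, -0.5]
finger_gap: 0.002
gripper_force: 0.0
t1.7 tray x-180.7 y15.8 z43.6 yaw0.0 | F x0.24 y-0.42 z-0.54 gap0.00
```

View pics/s1.png

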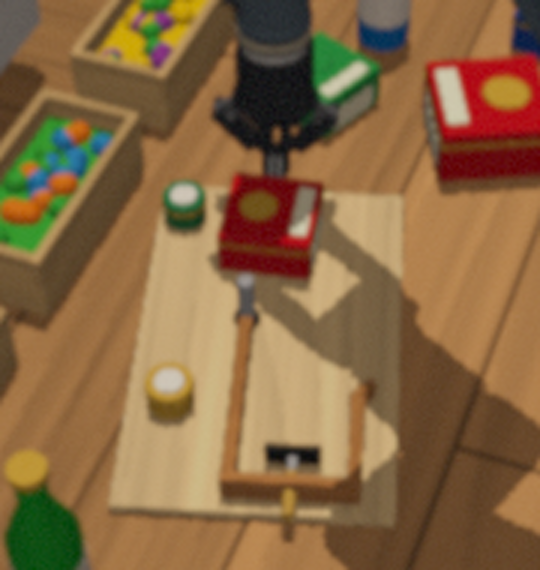

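The finger is behind the tin at crop (275,160) and the tin is undisturbed at (270,225). I'll start pushing along tray +x.

```bash
python3 -m crank '[{"dp":[-0.039,0.127,-0.03],"angular":[0,0,0]},{"dp":[-0.039,0.127,-0.03],"angular":[0,0,0]},{"dp":[-0.039,0.127,-0.03],"angular":[0,0,0]},{"dp":[-0.039,0.127,0],"angular":[0,0,0]},{"dp":[-0.039,0.127,0],"angular":[0,0,0]},{"dp":[-0.03,0.096,0],"angular":[0,0,0]},{"dp":[-0.03,0.096,0],"angular":[0,0,0]},{"dp":[-0.03,0.096,0],"angular":[0,0,0]},{"dp":[-0.03,0.096,0],"angular":[0,0,0]}]' >/dev/null; python3 st.py
python3 -m crank '[{"dp":[-0.03,0.096,0],"angular":[0,0,0]},{"dp":[-0.03,0.096,0],"angular":[0,0,0]},{"dp":[-0.03,0.096,0],"angular":[0,0,0]},{"dp":[-0.03,0.096,0],"angular":[0,0,0]},{"dp":[-0.03,0.096,0],"angular":[0,0,0]}]' >/dev/null; python3 st.py
```

```text
t2.6 tray x-148.3 y16.6 z39.7 yaw-0.0 | F x-2.55 y0.11 z-0.43 gap0.00
t3.1 tray x-132.8 y16.8 z39.6 yaw0.0 | F x-2.73 y-0.78 z0.87 gap-0.00
```

```bash
python3 -m crank '[{"dp":[-0.03,0.096,0],"angular":[0,0,0]},{"dp":[-0.03,0.096,0],"angular":[0,0,0]},{"dp":[-0.03,0.096,0],"angular":[0,0,0]},{"dp":[-0.02,0.064,0],"angular":[0,0,0]},{"dp":[-0.02,0.064,0],"angular":[0,0,0]},{"dp":[-0.02,0.064,0],"angular":[0,0,0]}]' >/dev/null; python3 st.py
python3 - <<'E'
from station import vision
import cv2,pickle
for n in("scene","side"):pickle.dump(vision.snapshot(n),open(n+".pkl","wb"))
E
cat > tin.py <<'E'
import pickle,cv2,numpy as np
from h import world
a=np.deg2rad(17); ex=np.array([-np.sin(a),np.cos(a)]); ey=np.array([-ex[1],ex[0]])
for n in("scene","side"):
    d=pickle.load(open(n+".pkl","rb")); W=world(d); hsv=cv2.cvtColor(d["image"],cv2.COLOR_BGR2HSV); H,S,V=[hsv[...,i].astype(int) for i in range(3)]
    X=(W[...,:2]-[.6383,.0571])@ex*1e3;Y=(W[...,:2]-[.6383,.0571])@ey*1e3;Z=W[...,2]*1e3
    m=(Z>57)&(Z<67)&(X>-160)&(X<190)&(Y>-60)&(Y<125)
    red=m&((H<8)|(H>172))&(S>170); gold=m&(H>14)&(H<28)&(S>130); cr=m&(S<110)&(V>150)&(H<40)
    p=np.c_[X[red],Y[red]].astype(np.float32); r=cv2.minAreaRect(p)
    c=np.array([X[cr].mean(),Y[cr].mean()]) if cr.sum()>5 else np.zeros(2); v=c-r[0]
    print(n,"rect",np.round(r[0],1),np.round(r[1],1),"ang%.1f"%r[2],"gold",gold.sum(),np.round([X[gold].mean(),Y[gold].mean()],1),"cream",cr.sum(),c.round(1),"labeldir%.0f"%np.rad2deg(np.arctan2(v[1],v[0])))
E
python3 tin.py
```

```text
t3.8 tray x-117.8 y17.0 z39.6 yaw0.0 | F x-3.52 y-0.50 z0.66 gap0.00
scene rect [-59.2  18.5] [88.7 92.7] ang0.3 gold 123 [-58.3   9.5] cream 125 [-55.2  50.9] labeldir83
side rect [-57.7  19.8] [93.4 84.9] ang3.4 gold 81 [-59.7   9.3] cream 6 [-35.2  56.2] labeldir58
```

```bash
python3 -m crank '[{"dp":[0.039,-0.127,0],"angular":[0,0,0]},{"dp":[0.039,-0.127,0],"angular":[0,0,0]},{"dp":[-0.298,-0.091,0],"angular":[0,0,-1.5]},{"dp":[-0.298,-0.091,0],"angular":[0,0,-1.5]},{"dp":[-0.298,-0.091,0],"angular":[0,0,-1.5]},{"dp":[-0.03,0.096,0],"angular":[0,0,0]},{"dp":[-0.03,0.096,0],"angular":[0,0,0]},{"dp":[-0.03,0.096,0],"angular":[0,0,0]},{"dp":[-0.02,0.064,0],"angular":[0,0,0]},{"dp":[-0.02,0.064,0],"angular":[0,0,0]},{"dp":[0,0,0],"angular":[0,0,0]}]' >/dev/null; python3 st.py
python3 -m crank '[{"dp":[-0.02,0.064,0],"angular":[0,0,0]},{"dp":[-0.02,0.064,0],"angular":[0,0,0]}]' >/dev/null; python3 st.py
```

```text
t5.0 tray x-112.6 y44.8 z39.7 yaw-4.5 | F x-1.13 y1.74 z1.12 gap-0.00
t5.2 tray x-108.9 y45.1 z39.6 yaw-4.5 | F x-3.21 y1.23 z0.71 gap0.00
```

```bash
python3 -m crank '[{"dp":[-0.06,0.09,0],"angular":[0,0,-1.5]},{"dp":[-0.12,0.04,0],"angular":[0,0,-1.5]},{"dp":[-0.135,0.025,0],"angular":[0,0,-2]}]' >/dev/null; python3 st.py
python3 -m crank '[{"dp":[-0.128,0.04,0],"angular":[0,0,-2]},{"dp":[-0.128,0.047,0],"angular":[0,0,-2]},{"dp":[-0.128,0.047,0],"angular":[0,0,-2]}]' >/dev/null; python3 st.py
```

```text
t5.5 tray x-102.5 y53.1 z39.6 yaw-9.6 | F x-4.86 y2.64 z1.21 gap-0.00
t5.8 tray x-95.5 y63.4 z39.7 yaw-15.6 | F x-6.34 y4.06 z0.60 gap-0.00
```

```bash
cat > look.py <<'E'
from station import vision
import pickle
for n in("scene","side"):pickle.dump(vision.snapshot(n),open(n+".pkl","wb"))
import tin
E
python3 look.py
python3 -m crank '[{"dp":[-0.128,0.047,0],"angular":[0,0,-2]},{"dp":[-0.128,0.047,0],"angular":[0,0,-2]},{"dp":[-0.118,0.07,0],"angular":[0,0,-2]}]' >/dev/null; python3 st.py; python3 look.py
```

```text
scene rect [-45.4  21.2] [91.6 88.9] ang73.9 gold 139 [-47.3  15.7] cream 118 [-30.9  50. ] labeldir63
side rect [-44.3  27.9] [88.7 90.1] ang73.8 gold 94 [-48.4  14.9] cream 7 [-2.7 -1.4] labeldir-35
t6.2 tray x-87.4 y73.1 z39.6 yaw-21.6 | F x-7.90 y4.90 z1.45 gap0.00
scene rect [-41.6  28.4] [93.4 89.7] ang66.4 gold 132 [-45.3  21.3] cream 114 [-24.1  52.8] labeldir54
side rect [-40.3  33. ] [87.7 94.2] ang65.7 gold 91 [-46.6  20.5] cream 6 [-1.9  0.4] labeldir-40
```

```bash
python3 -m crank '[{"dp":[-0.024,-0.199,0],"angular":[0,0,0]},{"dp":[-0.2,0.025,0],"angular":[0,0,-1.5]},{"dp":[-0.2,0.025,0],"angular":[0,0,-1.5]},{"dp":[0.008,0.066,0],"angular":[0,0,0]},{"dp":[0.008,0.066,0],"angular":[0,0,0]}]' >/dev/null; python3 st.py
python3 -m crank '[{"dp":[0.008,0.066,0],"angular":[0,0,0]},{"dp":[-0.1,0.07,0],"angular":[0,0,-2]},{"dp":[-0.118,0.07,0],"angular":[0,0,-2]}]' >/dev/null; python3 st.py
```

```text
t6.8 tray x-83.0 y84.9 z39.4 yaw-24.4 | F x-4.02 y5.32 z-0.09 gap-0.00
t7.0 tray x-76.0 y89.1 z39.3 yaw-28.5 | F x-4.42 y4.35 z0.81 gap-0.00
```

```bash
python3 -m crank '[{"dp":[-0.11,0.08,0],"angular":[0,0,-2]},{"dp":[-0.105,0.089,0],"angular":[0,0,-2]},{"dp":[-0.105,0.089,0],"angular":[0,0,-2]}]' >/dev/null; python3 st.py
python3 -m crank '[{"dp":[-0.105,0.089,0],"angular":[0,0,-2]},{"dp":[-0.1,0.095,0],"angular":[0,0,-2]},{"dp":[-0.09,0.1,0],"angular":[0,0,-2]}]' >/dev/null; python3 st.py; python3 look.py
```

```text
t7.3 tray x-65.4 y96.6 z39.3 yaw-34.5 | F x-4.48 y4.76 z1.20 gap-0.00
t7.7 tray x-54.3 y103.0 z39.2 yaw-40.5 | F x-3.63 y4.95 z1.58 gap-0.00
scene rect [-30.7  38.1] [91.1 92.7] ang50.7 gold 127 [-38.   33.6] cream 137 [-5.  55.5] labeldir34
side rect [-28.7  42.8] [89.7 89.2] ang47.0 gold 94 [-39.5  33.1] cream 74 [-0.5 53.4] labeldir20
```

```bash
python3 -m crank '[{"dp":[-0.087,0.106,0],"angular":[0,0,-2]},{"dp":[-0.087,0.106,0],"angular":[0,0,-2]},{"dp":[-0.087,0.106,0],"angular":[0,0,-2]},{"dp":[-0.08,0.11,0],"angular":[0,0,-2]}]' >/dev/null; python3 st.py
python3 -m crank '[{"dp":[-0.068,0.119,0],"angular":[0,0,-2]},{"dp":[-0.068,0.119,0],"angular":[0,0,-2]},{"dp":[-0.068,0.119,0],"angular":[0,0,-2]},{"dp":[-0.06,0.119,0],"angular":[0,0,-2]}]' >/dev/null; python3 st.py; python3 look.py
```

```text
t8.2 tray x-38.4 y109.6 z39.1 yaw-48.5 | F x-2.94 y6.18 z0.58 gap-0.00
t8.6 tray x-21.9 y113.6 z39.0 yaw-56.5 | F x-1.89 y7.87 z0.60 gap-0.00
scene rect [-18.3  45.2] [89.9 92.9] ang28.5 gold 122 [-27.8  43.3] cream 144 [10.4 55.1] labeldir19
side rect [-15.5  47.7] [90.1 88.3] ang28.2 gold 89 [-28.7  42.9] cream 102 [11.1 49.2] labeldir3
```

```bash
python3 -m crank '[{"dp":[-0.062,0.135,0],"angular":[0,0,-3]},{"dp":[-0.06,0.135,0],"angular":[0,0,-3]},{"dp":[-0.05,0.135,0],"angular":[0,0,-3]}]' >/dev/null; python3 st.py
python3 -m crank '[{"dp":[-0.043,0.135,0],"angular":[0,0,-3]},{"dp":[-0.036,0.135,0],"angular":[0,0,-3]},{"dp":[-0.03,0.135,0],"angular":[0,0,-2]}]' >/dev/null; python3 st.py; python3 look.py
```

```text
t8.9 tray x-8.6 y115.0 z38.9 yaw-65.6 | F x-1.38 y6.98 z0.03 gap0.00
t9.2 tray x4.2 y114.8 z38.9 yaw-73.6 | F x-0.52 y5.30 z1.30 gap0.00
scene rect [-9.1 50.7] [89.6 96.2] ang14.7 gold 125 [-18.3  49.1] cream 146 [20.4 49.8] labeldir-2
side rect [-6.3 51.6] [89.7 89.6] ang12.3 gold 97 [-20.5  48.3] cream 119 [20.8 50.3] labeldir-3
```

```bash
python3 -m crank '[{"dp":[-0.023,0.135,0],"angular":[0,0,-3]},{"dp":[-0.018,0.137,0],"angular":[0,0,-3]},{"dp":[-0.01,0.137,0],"angular":[0,0,-3]}]' >/dev/null; python3 st.py
python3 -m crank '[{"dp":[-0.003,0.137,0],"angular":[0,0,-3]},{"dp":[0.002,0.137,0],"angular":[0,0,-3]},{"dp":[0.01,0.12,0],"angular":[0,0,-2]}]' >/dev/null; python3 st.py; python3 look.py
```

```text
t9.7 tray x16.6 y113.0 z38.9 yaw-82.6 | F x0.39 y6.39 z0.78 gap-0.00
t9.9 tray x28.7 y111.1 z38.7 yaw-90.5 | F x-0.77 y10.13 z3.48 gap0.00
scene rect [ 2.2 51.9] [99.8 90.2] ang89.8 gold 121 [-8.9 52.6] cream 152 [30.4 47.2] labeldir-10
side rect [ 4.1 50.4] [90.1 86.7] ang2.3 gold 96 [-10.6  52.8] cream 127 [30.3 48.8] labeldir-4
```

```bash
python3 -m crank '[{"dp":[-0.16,-0.05,0],"angular":[0,0,0]},{"dp":[-0.48,-0.145,0],"angular":[0,0,0]},{"dp":[0,0,0.75],"angular":[0,0,0]},{"dp":[0,0,0.75],"angular":[0,0,0]},{"dp":[0,0,0.75],"angular":[0,0,0]},{"dp":[0.694,-0.513,0],"angular":[0,0,0]},{"dp":[0.694,-0.513,0],"angular":[0,0,0]},{"dp":[0.694,-0.513,0],"angular":[0,0,0]},{"dp":[0.694,-0.513,0],"angular":[0,0,0]},{"dp":[0.694,-0.513,0],"angular":[0,0,0]},{"dp":[0,0,0],"angular":[0,0,0]}]' >/dev/null; python3 st.py; python3 look.py
python3 -m crank '[{"dp":[0,0,-0.75],"angular":[0,0,0]},{"dp":[0,0,-0.75],"angular":[0,0,0]},{"dp":[0,0,-0.7],"angular":[0,0,0]},{"dp":[0,0,0],"angular":[0,0,0]}]' >/dev/null; python3 st.py
```

```text
t11.2 tray x-81.8 y44.8 z107.8 yaw-90.6 | F x-0.62 y-0.56 z0.28 gap0.00
scene rect [ 2.1 51.6] [94.9 89.7] ang89.4 gold 114 [-8.9 53.4] cream 122 [28.9 46.3] labeldir-11
side rect [ 3.9 54. ] [87.7 91.2] ang89.3 gold 83 [-10.7  53.2] cream 14 [18.1 46.4] labeldir-28
t11.7 tray x-75.7 y51.2 z38.4 yaw-90.5 | F x0.79 y0.70 z1.14 gap-0.01
```

```bash
python3 -m crank '[{"dp":[-0.039,0.127,0],"angular":[0,0,0]},{"dp":[-0.039,0.127,0],"angular":[0,0,0]},{"dp":[-0.039,0.127,0],"angular":[0,0,0]},{"dp":[-0.03,0.096,0],"angular":[0,0,0]},{"dp":[-0.03,0.096,0],"angular":[0,0,0]},{"dp":[-0.03,0.096,0],"angular":[0,0,0]},{"dp":[-0.03,0.096,0],"angular":[0,0,0]},{"dp":[-0.03,0.096,0],"angular":[0,0,0]}]' >/dev/null; python3 st.py
python3 -m crank '[{"dp":[-0.03,0.096,0],"angular":[0,0,0]},{"dp":[-0.03,0.096,0],"angular":[0,0,0]},{"dp":[-0.03,0.096,0],"angular":[0,0,0]},{"dp":[-0.03,0.096,0],"angular":[0,0,0]},{"dp":[-0.03,0.096,0],"angular":[0,0,0]},{"dp":[-0.03,0.096,0],"angular":[0,0,0]}]' >/dev/null; python3 st.py; python3 look.py
```

```text
t12.4 tray x-52.1 y48.0 z41.6 yaw-90.5 | F x-4.70 y0.87 z2.53 gap-0.00
t13.1 tray x-33.4 y48.2 z41.5 yaw-90.5 | F x-5.22 y0.50 z5.29 gap-0.00
scene rect [27.7 51.9] [94.1 89. ] ang89.7 gold 78 [19.7 51. ] cream 119 [48.7 46.6] labeldir-14
side rect [30.4 54.1] [89.8 87.5] ang2.1 gold 87 [14.9 54. ] cream 18 [35.  50.1] labeldir-40
```

```bash
python3 -m crank '[{"dp":[0.039,-0.127,0],"angular":[0,0,0]},{"dp":[-0.19,-0.058,-0.08],"angular":[0,0,0]},{"dp":[-0.03,0.096,0],"angular":[0,0,0]},{"dp":[-0.03,0.096,0],"angular":[0,0,0]},{"dp":[-0.03,0.096,0],"angular":[0,0,0]},{"dp":[-0.03,0.096,0],"angular":[0,0,0]},{"dp":[-0.03,0.096,0],"angular":[0,0,0]},{"dp":[-0.03,0.096,0],"angular":[0,0,0]}]' >/dev/null; python3 st.py
python3 -m crank '[{"dp":[-0.03,0.096,0],"angular":[0,0,0]},{"dp":[-0.03,0.096,0],"angular":[0,0,0]},{"dp":[-0.03,0.096,0],"angular":[0,0,0]},{"dp":[-0.03,0.096,0],"angular":[0,0,0]},{"dp":[-0.03,0.096,0],"angular":[0,0,0]}]' >/dev/null; python3 st.py; python3 look.py
```

```text
t13.9 tray x-18.8 y54.7 z38.7 yaw-90.5 | F x-4.18 y0.62 z4.35 gap0.00
t14.4 tray x-3.6 y54.8 z38.7 yaw-90.5 | F x-5.44 y-0.33 z5.19 gap0.00
scene rect [60.8 53.5] [96.2 88.7] ang89.7 gold 98 [52.1 53.8] cream 102 [83.7 50.3] labeldir-8
side rect [63.  54.7] [89.5 88.4] ang3.1 gold 96 [48.6 54.5] cream 9 [-3.1  1.8] labeldir-141
```

```bash
python3 -m crank '[{"dp":[-0.03,0.096,0],"angular":[0,0,0]},{"dp":[-0.03,0.096,0],"angular":[0,0,0]},{"dp":[-0.03,0.096,0],"angular":[0,0,0]},{"dp":[-0.03,0.096,0],"angular":[0,0,0]},{"dp":[-0.03,0.096,0],"angular":[0,0,0]}]' >/dev/null; python3 st.py
python3 -m crank '[{"dp":[-0.03,0.096,0],"angular":[0,0,0]},{"dp":[-0.03,0.096,0],"angular":[0,0,0]},{"dp":[-0.03,0.096,0],"angular":[0,0,0]},{"dp":[-0.03,0.096,0],"angular":[0,0,0]},{"dp":[-0.03,0.096,0],"angular":[0,0,0]}]' >/dev/null; python3 st.py; 
python3 -m crank '[{"dp":[-0.02,0.064,0],"angular":[0,0,0]},{"dp":[-0.02,0.064,0],"angular":[0,0,0]},{"dp":[-0.02,0.064,0],"angular":[0,0,0]}]' >/dev/null; python3 st.py; python3 look.py
```

```text
t15.1 tray x11.4 y54.9 z38.7 yaw-90.5 | F x-5.09 y0.01 z4.99 gap-0.00
t15.6 tray x26.5 y55.1 z38.7 yaw-90.5 | F x-6.96 y-0.75 z5.21 gap0.00
t15.8 tray x32.5 y55.2 z38.7 yaw-90.5 | F x-5.40 y-0.67 z4.65 gap0.01
scene rect [96.7 53.7] [89.5 94.9] ang0.4 gold 98 [88.3 53.7] cream 103 [111.   48.2] labeldir-21
side rect [99.  54.6] [92.8 87.5] ang2.2 gold 105 [84.7 55.1] cream 13 [7.8 8.2] labeldir-153
```

```bash
python3 -m crank '[{"dp":[-0.02,0.064,0],"angular":[0,0,0]},{"dp":[-0.02,0.064,0],"angular":[0,0,0]},{"dp":[-0.02,0.064,0],"angular":[0,0,0]}]' >/dev/null; python3 st.py
python3 -m crank '[{"dp":[-0.02,0.064,0],"angular":[0,0,0]},{"dp":[-0.02,0.064,0],"angular":[0,0,0]}]' >/dev/null; python3 st.py; 
python3 -m crank '[{"dp":[-0.02,0.064,0],"angular":[0,0,0]}]' >/dev/null; python3 st.py
python3 -m crank '[{"dp":[-0.02,0.064,0],"angular":[0,0,0]}]' >/dev/null; python3 st.py; python3 look.py
```

```text
t16.2 tray x38.5 y55.3 z38.7 yaw-90.5 | F x-5.02 y-0.77 z6.07 gap-0.00
t16.4 tray x42.6 y55.2 z38.7 yaw-90.5 | F x-5.32 y-0.64 z6.18 gap0.00
t16.6 tray x44.6 y55.3 z38.7 yaw-90.5 | F x-6.05 y-0.05 z4.97 gap0.00
t16.6 tray x46.6 y55.3 z38.7 yaw-90.5 | F x-6.39 y1.10 z4.56 gap0.00
scene rect [111.   52.2] [89.2 95. ] ang1.3 gold 90 [102.5  53.4] cream 106 [118.   46.9] labeldir-37
side rect [114.1  54.5] [89.5 88.5] ang2.6 gold 107 [99.4 55.2] cream 11 [-2.5  2.6] labeldir-156
```

```bash
for i in 1; do python3 -m crank '[{"dp":[-0.01,0.032,0],"angular":[0,0,0]},{"dp":[-0.01,0.032,0],"angular":[0,0,0]}]' >/dev/null; python3 st.py
python3 -m crank '[{"dp":[-0.01,0.032,0],"angular":[0,0,0]},{"dp":[-0.01,0.032,0],"angular":[0,0,0]}]' >/dev/null; python3 st.py; python3 -m crank '[{"dp":[-0.01,0.032,0],"angular":[0,0,0]}]' >/dev/null; python3 st.py; done
```

```text
t16.9 tray x48.5 y55.3 z38.7 yaw-90.5 | F x-7.17 y0.54 z5.71 gap0.00
t17.1 tray x50.2 y55.4 z38.7 yaw-90.5 | F x-6.53 y1.24 z5.61 gap-0.00
t17.2 tray x51.0 y55.4 z38.7 yaw-90.5 | F x-8.83 y0.39 z5.67 gap0.00
```

```bash
python3 -m crank '[{"dp":[-0.01,0.032,0],"angular":[0,0,0]},{"dp":[-0.01,0.032,0],"angular":[0,0,0]}]' >/dev/null; python3 st.py
python3 -m crank '[{"dp":[0,0,0],"angular":[0,0,0]}]' >/dev/null; python3 st.py; python3 look.py
python3 - <<'E'
import pickle,cv2,numpy as np
d=pickle.load(open("scene.pkl","rb")); cv2.imwrite("pics/c3.png",cv2.resize(d["image"][205:315,290:460],None,fx=4.5,fy=4.5,interpolation=cv2.INTER_CUBIC))
E
```

```text
t17.4 tray x52.6 y55.4 z38.8 yaw-90.4 | F x-9.06 y0.25 z5.28 gap0.00
t17.6 tray x52.7 y55.4 z38.7 yaw-90.5 | F x-7.72 y0.16 z4.78 gap0.00
scene rect [117.2  52.9] [89.4 93.6] ang0.9 gold 96 [108.1  53.2] cream 101 [121.5  45.3] labeldir-60
side rect [119.2  55.2] [89.5 89.9] ang0.8 gold 103 [104.7  54.7] cream 9 [-2.4  0.3] labeldir-156
```

View pics/c3.png

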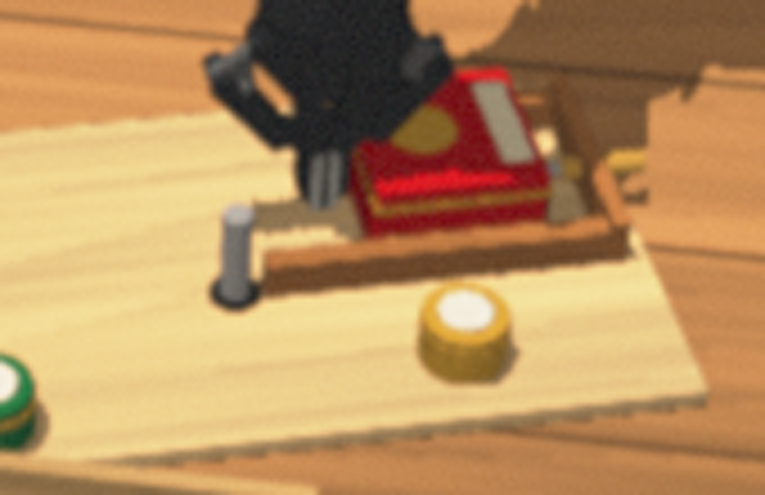

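```bash
python3 -m crank '[{"dp":[-0.01,0.032,0],"angular":[0,0,0]},{"dp":[-0.01,0.032,0],"angular":[0,0,0]},{"dp":[-0.008,0.026,0],"angular":[0,0,0]}]' >/dev/null; python3 st.py
python3 -m crank '[{"dp":[0,0,0],"angular":[0,0,0]},{"dp":[0,0,0],"angular":[0,0,0]},{"dp":[0,0,0],"angular":[0,0,0]}]' >/dev/null; python3 st.py; python3 look.py
```

```text
t17.9 tray x54.9 y55.5 z38.8 yaw-90.4 | F x-10.78 y1.17 z5.85 gap-0.00
t18.2 tray x55.0 y55.5 z38.8 yaw-90.4 | F x-10.73 y0.65 z6.20 gap-0.00
scene rect [118.7  52.9] [98.2 87.9] ang89.6 gold 95 [110.5  53. ] cream 96 [124.7  46.2] labeldir-48
side rect [122.6  55. ] [90.8 88.8] ang2.1 gold 107 [106.4  54.7] cream 9 [-1.6  2.8] labeldir-157
```

```bash
python3 -m crank '[{"dp":[0.006,-0.019,0],"angular":[0,0,0]},{"dp":[0.006,-0.019,0],"angular":[0,0,0]},{"dp":[0.006,-0.019,0],"angular":[0,0,0]},{"dp":[0.006,-0.019,0],"angular":[0,0,0]},{"dp":[0.006,-0.019,0],"angular":[0,0,0]},{"dp":[0.006,-0.019,0],"angular":[0,0,0]}]' >/dev/null; python3 st.py
python3 -m crank '[{"dp":[0.006,-0.019,0],"angular":[0,0,0]},{"dp":[0.006,-0.019,0],"angular":[0,0,0]},{"dp":[0.006,-0.019,0],"angular":[0,0,0]},{"dp":[0.006,-0.019,0],"angular":[0,0,0]},{"dp":[0.006,-0.019,0],"angular":[0,0,0]},{"dp":[0.006,-0.019,0],"angular":[0,0,0]}]' >/dev/null; python3 st.py
python3 -m crank '[{"dp":[0.01,-0.032,0],"angular":[0,0,0]},{"dp":[0.02,-0.064,0],"angular":[0,0,0]},{"dp":[0.02,-0.064,0],"angular":[0,0,0]},{"dp":[0.04,-0.127,0],"angular":[0,0,0]},{"dp":[0.06,-0.2,0],"angular":[0,0,0]},{"dp":[0.06,-0.2,0],"angular":[0,0,0]},{"dp":[0.06,-0.2,0],"angular":[0,0,0]},{"dp":[0.06,-0.2,0],"angular":[0,0,0]},{"dp":[0.06,-0.2,0],"angular":[0,0,0]},{"dp":[0.06,-0.2,0],"angular":[0,0,0]}]' >/dev/null; python3 st.py; python3 look.py
```

```text
t18.9 tray x53.9 y56.0 z38.6 yaw-90.5 | F x-0.52 y-0.50 z6.10 gap0.00
t19.6 tray x51.2 y56.5 z38.3 yaw-90.5 | F x0.94 y-0.38 z4.20 gap-0.00
t20.6 tray x1.9 y55.3 z38.7 yaw-90.5 | F x-0.26 y0.04 z0.12 gap-0.01
scene rect [114.7  55.1] [96.4 90.4] ang89.5 gold 117 [103.9  56.1] cream 117 [132.4  47.5] labeldir-23
side rect [116.9  55.8] [89.1 89.5] ang88.9 gold 101 [102.2  56.1] cream 74 [127.8  33.5] labeldir-64
```

The tin is square at about x 116, but the knuckles seem to have rested on the lid and dragged it back a little. I'll turn the tool so that they clear the lid, push again gently and release cleanly.

```bash
python3 -m crank '[{"dp":[0,0,0.8],"angular":[0,0,0]},{"dp":[0,0,0.8],"angular":[0,0,0]},{"dp":[0,0,0.8],"angular":[0,0,0]},{"dp":[-0.03,0.1,0],"angular":[0,0,8.2]},{"dp":[-0.03,0.1,0],"angular":[0,0,8.2]},{"dp":[-0.03,0.1,0],"angular":[0,0,8.2]},{"dp":[-0.03,0.1,0],"angular":[0,0,8.2]},{"dp":[-0.03,0.1,0],"angular":[0,0,8.2]},{"dp":[-0.03,0.1,0],"angular":[0,0,8.2]},{"dp":[-0.03,0.1,0],"angular":[0,0,8.2]},{"dp":[-0.03,0.1,0],"angular":[0,0,8.2]},{"dp":[-0.03,0.1,0],"angular":[0,0,8.2]},{"dp":[-0.03,0.1,0],"angular":[0,0,8.2]},{"dp":[0,0,0],"angular":[0,0,8.2]},{"dp":[0,0,0],"angular":[0,0,0]},{"dp":[0,0,0],"angular":[0,0,0]}]' >/dev/null; python3 st.py; python3 look.py
python3 - <<'E'
import pickle,cv2
d=pickle.load(open("side.pkl","rb")); cv2.imwrite("pics/c4.png",cv2.resize(d["image"][225:330,240:340],None,fx=5.5,fy=5.5,interpolation=cv2.INTER_CUBIC))
E
```

```text
t22.2 tray x34.0 y55.3 z110.6 yaw-0.5 | F x0.53 y-0.62 z-0.49 gap0.00
scene rect [115.   54.6] [95.  90.2] ang89.1 gold 115 [104.   56.2] cream 88 [125.1  47.6] labeldir-35
side rect [117.8  55.7] [87.1 89.3] ang0.4 gold 110 [101.6  56.6] cream 13 [-2.9  0.2] labeldir-155
```

View pics/c4.png

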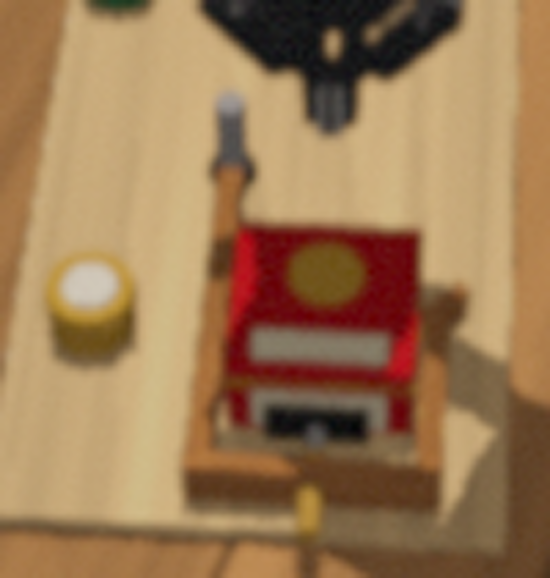

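The side crop shows the tin square between the rails. Its label at (325,400) faces the buffer at (315,420), with no visible gap. Now the second press.

```bash
python3 -m crank '[{"dp":[0,0,-0.83],"angular":[0,0,0]},{"dp":[0,0,-0.83],"angular":[0,0,0]},{"dp":[0,0,-0.8],"angular":[0,0,0]},{"dp":[0,0,0],"angular":[0,0,0]},{"dp":[0,0,0],"angular":[0,0,0]},{"dp":[-0.039,0.127,0],"angular":[0,0,0]},{"dp":[-0.039,0.127,0],"angular":[0,0,0]},{"dp":[-0.039,0.127,0],"angular":[0,0,0]},{"dp":[-0.039,0.127,0],"angular":[0,0,0]},{"dp":[-0.02,0.064,0],"angular":[0,0,0]}]' >/dev/null; python3 st.py
python3 -m crank '[{"dp":[-0.02,0.064,0],"angular":[0,0,0]},{"dp":[-0.02,0.064,0],"angular":[0,0,0]}]' >/dev/null; python3 st.py
python3 -m crank '[{"dp":[-0.02,0.064,0],"angular":[0,0,0]}]' >/dev/null; python3 st.py
python3 -m crank '[{"dp":[-0.02,0.064,0],"angular":[0,0,0]}]' >/dev/null; python3 st.py
```

```text
t23.4 tray x52.4 y55.1 z37.2 yaw-0.3 | F x0.27 y-0.48 z0.45 gap-0.00
t23.6 tray x55.5 y55.0 z36.9 yaw-0.3 | F x-4.10 y-0.15 z0.62 gap0.00
t23.6 tray x56.9 y54.8 z37.0 yaw-0.3 | F x-6.40 y0.52 z0.46 gap0.00
t23.8 tray x58.6 y54.6 z37.0 yaw-0.3 | F x-10.22 y1.44 z1.49 gap0.01
```

```bash
python3 -m crank '[{"dp":[0,0,0],"angular":[0,0,0]},{"dp":[0,0,0],"angular":[0,0,0]},{"dp":[0,0,0],"angular":[0,0,0]},{"dp":[0,0,0],"angular":[0,0,0]}]' >/dev/null; python3 st.py; python3 look.py
```

```text
t24.1 tray x58.9 y54.6 z37.2 yaw-0.3 | F x-5.93 y0.42 z2.14 gap-0.00
scene rect [117.5  54.6] [96.9 87.8] ang88.6 gold 113 [106.6  56.3] cream 99 [118.   45.4] labeldir-87
side rect [117.9  55.7] [92.7 89.2] ang0.6 gold 105 [104.2  55.5] cream 7 [-4.1 -1.1] labeldir-155
```

```bash
python3 -m crank '[{"dp":[-0.01,0.032,0],"angular":[0,0,0]},{"dp":[-0.01,0.032,0],"angular":[0,0,0]}]' >/dev/null; python3 st.py; python3 -m crank '[{"dp":[0,0,0],"angular":[0,0,0]},{"dp":[0,0,0],"angular":[0,0,0]},{"dp":[0,0,0],"angular":[0,0,0]},{"dp":[0,0,0],"angular":[0,0,0]}]' >/dev/null; python3 st.py
python3 -m crank '[{"dp":[0.006,-0.019,0],"angular":[0,0,0]},{"dp":[0.006,-0.019,0],"angular":[0,0,0]},{"dp":[0.006,-0.019,0],"angular":[0,0,0]},{"dp":[0.006,-0.019,0],"angular":[0,0,0]}]' >/dev/null; python3 st.py
python3 -m crank '[{"dp":[0.006,-0.019,0],"angular":[0,0,0]},{"dp":[0.006,-0.019,0],"angular":[0,0,0]},{"dp":[0.006,-0.019,0],"angular":[0,0,0]},{"dp":[0.006,-0.019,0],"angular":[0,0,0]}]' >/dev/null; python3 st.py
python3 -m crank '[{"dp":[0.006,-0.019,0],"angular":[0,0,0]},{"dp":[0.006,-0.019,0],"angular":[0,0,0]},{"dp":[0.006,-0.019,0],"angular":[0,0,0]},{"dp":[0.006,-0.019,0],"angular":[0,0,0]}]' >/dev/null; python3 st.py
```

```text
t24.4 tray x60.2 y54.5 z37.2 yaw-0.3 | F x-8.89 y0.50 z2.21 gap-0.00
t24.9 tray x60.3 y54.5 z37.2 yaw-0.3 | F x-6.88 y1.28 z0.46 gap-0.00
t25.2 tray x59.7 y54.8 z37.2 yaw-0.3 | F x-0.98 y-0.97 z4.29 gap0.00
t25.6 tray x57.9 y55.2 z37.0 yaw-0.3 | F x1.58 y-0.79 z5.16 gap0.00
t26.1 tray x55.2 y56.1 z36.2 yaw-0.3 | F x1.22 y-0.34 z-0.43 gap-0.00
```

```bash
python3 -m crank '[{"dp":[0.02,-0.064,0],"angular":[0,0,0]},{"dp":[0.04,-0.127,0],"angular":[0,0,0]},{"dp":[0.06,-0.2,0],"angular":[0,0,0]},{"dp":[0.06,-0.2,0],"angular":[0,0,0]},{"dp":[0,0,0.8],"angular":[0,0,0]},{"dp":[0,0,0.8],"angular":[0,0,0]},{"dp":[0,0,0.8],"angular":[0,0,0]},{"dp":[0.2,-0.6,0.6],"angular":[0,0,0]},{"dp":[0.2,-0.6,0.6],"angular":[0,0,0]},{"dp":[0.2,-0.6,0.6],"angular":[0,0,0]},{"dp":[0.2,-0.6,0.6],"angular":[0,0,0]},{"dp":[0,0,0],"angular":[0,0,0]},{"dp":[0,0,0],"angular":[0,0,0]}]' >/dev/null; python3 st.py; python3 look.py
python3 - <<'E'
import pickle,cv2
d=pickle.load(open("side.pkl","rb")); a=cv2.resize(d["image"][225:330,250:340],None,fx=4.4,fy=5,interpolation=cv2.INTER_CUBIC)
d=pickle.load(open("scene.pkl","rb")); b=cv2.resize(d["image"][215:290,340:440],None,fx=4,fy=7,interpolation=cv2.INTER_CUBIC)[:525]
import numpy as np; cv2.imwrite("pics/c5.png",np.hstack([a,b]))
E
```

```text
t27.4 tray x-39.9 y53.8 z180.7 yaw-0.4 | F x0.28 y-0.51 z-0.51 gap0.00
scene rect [115.   53.6] [98.  90.2] ang90.0 gold 114 [104.2  56. ] cream 118 [142.8  50.6] labeldir-6
side rect [116.5  56. ] [88.7 89.8] ang0.6 gold 102 [102.7  55.9] cream 88 [138.1  40.6] labeldir-35
```

View pics/c5.png

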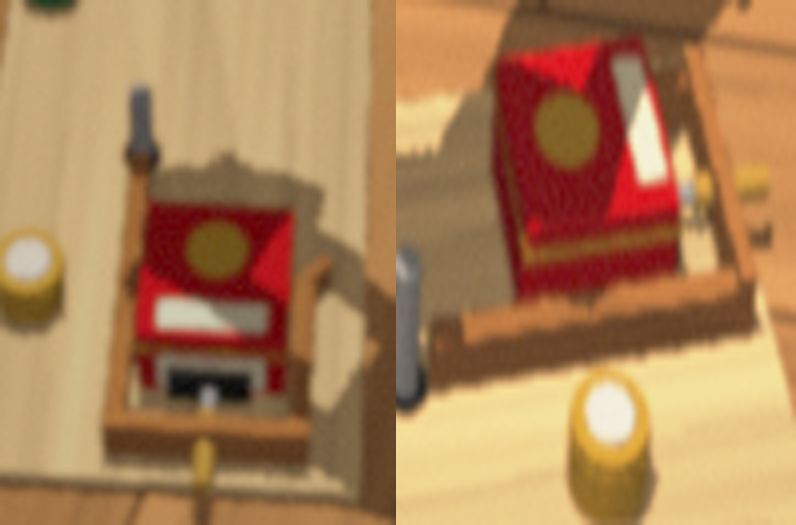

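The final crop shows the tin square in the bay, its label against the buffer at (208,380) and the gripper clear. Both releases left it at the same spot, and on the second press the force rose at once on contact, so it still bears on the buffer. I'm handing it in.

```bash
python3 -c "
from station import order
print(order.sign_off())"
```

```text
the job is handed in; nothing more can be done
None
```

I turned the red tin a quarter turn round the post, pressed it on the buffer twice and let go. It now stands square in the bay with its label to the lip, touching the buffer as far as the pictures and forces show; the job is handed in, and no verdict came back.

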